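Clamp a gear housing in its fixture: side, end, hold-down

ROBOT

A 6-joint arm with a two-finger parallel gripper is mounted at the origin on a cart in front of the work surface, level with it; the furniture and walls round the work are solid. World frame = base frame: x ahead of the robot, y to its left, z up, the work surface at z = 0. Lengths are in m, angles in rad, forces in N, time in s.
With the tool pointing down it reaches from about 0.3 to 0.875 m from the base axis. Payload 6.4 kg.
Tool frame: the origin (TCP) lies between the finger pads; the fingertips stand 8 mm ahead of it and the grasp point (between the pads) lies 11 mm behind it (ctrl.finger_overhang is the distance from the TCP to the fingertips, in m); z points along the fingers, y is the line along which they close (so a half turn about z gives the same grasp; the last joint's range is limited). The gripper opens to 85 mm and grips with 20 to 120 N. Pads are 22 mm wide; open, the fingers measure 114 mm over their backs; the gripper's body (76 mm by 85 mm) begins 54 mm behind the grasp point. The pads swing forward as they close: fully open they stand 13 mm farther back than shut.
Start: joints at [1.071, 0.181, 1.607, -0, 1.354, -0.206], TCP at [0.167, 0.55, 0.239] pointing down, gripper open.
Joint ranges: [-2.99, 2.99], [-0.89, 2.07], [0.3, 2.58], [-1.14, 4.28], [0, 2.63], [-3.12, 3.12]. Speed limits (rad/s): [2.57, 2.57, 3.01, 3.14, 3.14, 3.14].

INTERFACE

Orientations are given as a unit quaternion [w, x, y, z].
In Python, from bench import ctrl, camera gives the robot as it stands.
- The arm moves only by the shell command python3 -m pendant 'ROWS' [OPENING]. ROWS is JSON, a list of rows, each a list of 6 numbers: the shift along the world's x, y, z normalised to -1 to 1, where 1 is 200 mm, then the turn, a rotation vector about the world's x, y, z normalised to -1 to 1, where 1 is pi/2 rad. In form: [[dx, dy, dz, rx, ry, rz], ...]. A call has exactly 10 rows; each row shifts and turns the commanded pose from where the row before left it; what a row does not reach is not made up. A row lasts 1/8 s, in which the tool goes at most 62.5 mm and 10.7 degrees, less where a joint would pass 70% of its speed; a pose out of reach is approached as far as the arm can. A call with a number of a shift or a turn outside -1 to 1 is refused whole. A call with a gripper value outside its range is refused whole. OPENING is the opening, from -1 (shut) to 1 (fully open), set as the call begins (- or left out, the last holds). The fingers move at their own pace and stop on an object; the grip force is fixed at half the most. Time passes only in rows, so rows that do not move let the fingers close, or fill a call up. It gives the time, the measured TCP pose, the force, the opening and the grip force at its end, in the units of the state.
- ctrl.get_obs(): the state, without advancing time (a new reading comes with each control period).
- camera(name): name is "scene" or "top"; returns a dict with "color" (420x560x3 uint8, blue, green, red), "fx", "fy", "cx", "cy" (pixels), "xyz" and "rotation" of the camera in the world. Camera axes: x right, y down, z forward; pixel columns grow to the right and rows downward; lengths in m; the calibration is good to about 2 mm. A picture is of the moment at which its call begins. There is no depth.
- ctrl.hand_in(): hands the job in; it is judged then, once.
The state is a dict: "time_s": time; "q": joint angles; "dq": joint speeds; "joint_efforts": joint torques, N m; "eef_pos": TCP position; "eef_rot": TCP orientation; "wrist_force": force on the tool from outside, world axes, zero at the start; "torque": the same for the moment, N m; "opening": opening from 0.0 (shut) to 1.0 (fully open); "grasp_force": force on a finger pad.
Only numpy, scipy, OpenCV 4.12 (cv2) and the standard library are available. Lean on these libraries where they do the work, as an engineer would, in place of code of your own. Each camera call takes 0.05 s, during which the arm holds its last target. There are 200 camera calls.

TASK

The gear housing stands loose in the clamping fixture, a few millimetres off its stop pins. With the closed fingers, press the fixture's three latch levers down one after another until each lies fully flat: first the low side lever, which pushes the housing against the pair of pins, then the low end lever, which pushes it against the single pin, and last the tall toggle lever, whose arm holds it down. Let the levers do the moving and keep your hand off the housing itself: it must end square and home against all three pins, must not be lifted or tipped, and the bearing, worm shaft and bottle beside the fixture stay where they are.

Things in the scene. Friction and masses are not known exactly. Their poses are not given: they have to be found in the camera images.
- fixture: Steel fixture fixed to the bench: plate 176 x 262 mm, top at z 16 mm. Origin on the bench under the middle of the housing's seat, z up, x roughly away from the robot. Round stop pins 12 mm thick, 34 mm tall on the plate: a pair at (35, +-28), a single one at (0, 50) mm. Side clamp on the -x side, end clamp on -y; tall toggle clamp on +y, its bar over the seat, raised to about 165 mm at first.
- housing: The loose work piece: dark grey die-cast gearbox housing with a big round bore, 60 (x) x 91 (y) x 84 (z) mm, about 0.46 kg. Origin at the centre of its underside, z up. Fully home its origin is at (0, 0, 20) mm in the fixture's frame, axes parallel; it starts 3 to 5 mm short of that in x and y and up to 1.5 degrees askew.
- side_lever (a joint): The low side lever (fixture's -x side, nearest the robot). Joint value in rad: 0 = raised 34 degrees above level, 0.60 = flat (level) on its stop; starts at 0 to 0.08. Stays where it is left (friction, no return). It drives a spring-nosed jaw along +x. Takes up to about 10 N on the pad.
- end_lever (a joint): The low end lever (fixture's -y side, right). Joint value in rad: 0 = raised 34 degrees above level, 0.60 = flat (level) on its stop; starts at 0 to 0.08. Stays where it is left (friction, no return). It drives a spring-nosed jaw along +y. Takes up to about 14 N on the pad.
- hold_lever (a joint): The tall toggle lever (fixture's +y side, left). Joint value in rad: 0 = raised 34 degrees above level, 0.60 = flat (level) on its stop; starts at 0 to 0.08. Stays where it is left (friction, no return). It swings the bar down until its rubber foot presses on the housing. Takes up to about 16 N on the pad.
- side_pad (a point): Middle of the top of the side lever's black ribbed thumb pad, 48 x 28 mm; moves with the lever. In the fixture's frame (mm): hinge at (-72, 0, 52), lever towards -x; this point at (-140, 0, 62) when flat, (-122, 0, 99) when raised. Pressing straight down at (x, y) = (-122, 0) meets the pad all the way from raised to flat, the finger sliding along it.
- end_pad (a point): Middle of the top of the end lever's black ribbed thumb pad, 48 x 28 mm; moves with the lever. In the fixture's frame (mm): hinge at (0, -87, 52), lever towards -y; this point at (0, -155, 62) when flat, (0, -137, 99) when raised. Pressing straight down at (x, y) = (0, -137) meets the pad all the way from raised to flat, the finger sliding along it.
- hold_pad (a point): Middle of the top of the toggle lever's black ribbed thumb pad, 52 x 28 mm; moves with the lever. In the fixture's frame (mm): hinge at (0, 94, 134), lever towards +y; this point at (0, 168, 144) when flat, (0, 149, 184) when raised. Pressing straight down at (x, y) = (0, 149) meets the pad all the way from raised to flat, the finger sliding along it.
- bearing: Bystander: loose ball bearing lying flat, 62 mm diameter, 16 mm thick, at the fixture's left side; origin at the centre of its underside. Leave it where it lies.
- worm: Bystander: loose steel worm shaft lying down, 120 mm long along its x, 24 mm thick, at the fixture's front right corner; origin under its middle. Leave it where it lies.
- thread_lock: Bystander: small upright bottle, 35 mm diameter, 109 mm tall, at the fixture's back right corner; origin at the centre of its underside. Leave it standing.

How it is judged:
On the way, in this order (a step that is already met when the one before it is completed fails the run):
1. the side lever lies flat and the housing stands against the pair of pins (value of joint side_lever above 0.55 rad and x of housing in the frame of fixture between -0.002 and 0.002 m), for 0.2 s.
2. then the end lever lies flat and the housing stands against the single pin (value of joint each of side_lever, end_lever above 0.55 rad and y of housing in the frame of fixture between -0.002 and 0.002 m), for 0.2 s.
3. last the toggle lever lies flat (value of joint each of side_lever, end_lever, hold_lever above 0.55 rad), for 0.2 s.
At the end, for the whole second after the job is handed in: All three levers flat (joints over 0.55 of 0.60 rad); the housing at rest on its seat, within 2 mm of home in the fixture's x and y, square within 0.03 rad and not raised by more than 4 mm (all of step 3 and x of housing in the frame of fixture between -0.002 and 0.002 m and y of housing in the frame of fixture between -0.002 and 0.002 m and angle between the x axis of housing and the x axis of fixture, either way round below 0.03 rad and z of housing in the frame of fixture below 0.024 m and linear speed of housing below 0.01 m/s); the robot touches nothing.
It fails at once if the robot itself pushes on the housing with more than 4 N (contact force between any of the fingers, the arm and housing above 4 N).
It fails at once if the housing is lifted more than 10 mm off its rest or tipped (z of housing in the frame of fixture above 0.03 m or angle between housing's own z axis and vertical above 0.15 rad).
It fails at once if the bearing is moved more than 25 mm (distance of bearing from where it was at the start of the episode above 0.025 m).
It fails at once if the worm shaft is moved more than 25 mm (distance of worm from where it was at the start of the episode above 0.025 m).
It fails at once if the bottle is moved more than 25 mm or knocked over (distance of thread_lock from where it was at the start of the episode above 0.025 m or angle between thread_lock's own z axis and vertical above 0.3 rad).
It also fails if it takes over 54 s, if anything falls off the work surface, if the arm or the gripper's body presses on something with over 40 N, if the wrist force passes 120 N, or if a joint passes its speed limit or range.

## Working session

There is one attempt and no reset: what is moved stays moved. The work goes in short steps, Python scripts to look and compute and a shell command to move; the robot and the scene stay as the last step left them, time stands still between calls to the robot, and variables do not carry over. Pictures are saved under pics/ and viewed, at most 10 in all, crops included, and the job is handed in when it is done.

```bash
mkdir -p pics; python3 - <<'E'
from bench import ctrl,camera
import cv2,json
for n in("scene","top"):
    c=camera(n);cv2.imwrite(f"pics/{n}0.png",c["color"]);print(n,c["fx"],c["fy"],c["cx"],c["cy"],c["xyz"],c["rotation"])
o=ctrl.get_obs();print(o["time_s"],o["eef_pos"],o["eef_rot"],o["opening"],ctrl.finger_overhang)
E
```

```text
scene 440.6150164901312 440.6150164901312 277.25545655223254 208.38247147347695 [0.29591689 0.77156404 0.73315819] [ 0.08352315 -0.19780056  0.9046672  -0.36807075]
top 434.2823434907982 434.2823434907982 287.79035823760086 218.6887664144166 [0.35993649 0.2306777  1.17763165] [-0.06306283  0.70557707 -0.70261177  0.06723675]
0.1 [0.16625381 0.54994003 0.23849636] [-2.60626526e-04  1.46366230e-01  9.89230172e-01 -7.24623091e-04] 0.9976782939961029 0.008
```

View pics/top0.png

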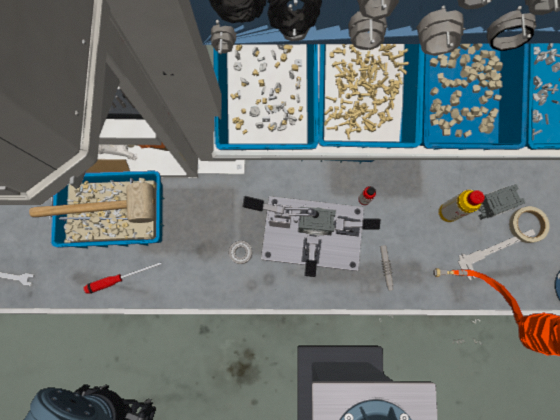

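View pics/scene0.png

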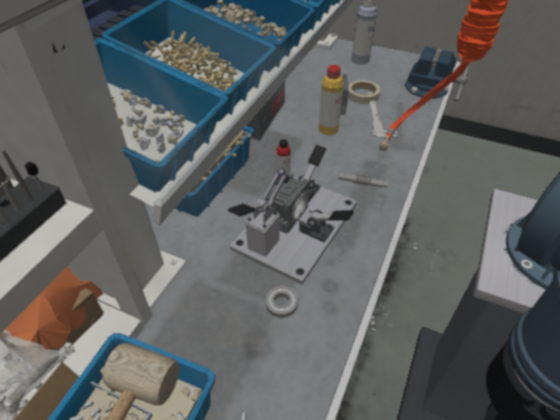

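Top view: the fixture plate is around (313,232), with the side pad near (310,268), the end pad near (371,224) and the hold pad near (253,203). The bearing is at (241,251), the worm at (387,268) and the bottle at (368,195). Next I'll measure the pads with a dark mask, and check them against the plate.

```bash
cat > h.py <<'E'
import numpy as np,cv2
from scipy.spatial.transform import Rotation as R
def Rm(c): return R.from_quat(np.roll(c["rotation"],-1)).as_matrix()
def cast(c,uv,z):
    d=Rm(c)@np.array([(uv[0]-c["cx"])/c["fx"],(uv[1]-c["cy"])/c["fy"],1]); p=np.array(c["xyz"])
    return p+d*(z-p[2])/d[2]
def proj(c,P):
    q=Rm(c).T@(np.array(P)-c["xyz"]);return np.array([c["fx"]*q[0]/q[2]+c["cx"],c["fy"]*q[1]/q[2]+c["cy"]])
E
python3 - <<'E'
from bench import camera
from h import *
c=camera("top");im=c["color"]
x0,y0=225,180;roi=im[y0:290,x0:400]
g=roi.max(2)
m=(g<45).astype(np.uint8)
n,l,s,ct=cv2.connectedComponentsWithStats(m)
for i in range(1,n):
    if s[i,4]>60: print("dark",s[i],ct[i]+[x0,y0],[cast(c,ct[i]+[x0,y0],z).round(4) for z in(.095,.18)])
hsv=cv2.cvtColor(roi,cv2.COLOR_BGR2HSV);print(roi[75,55],roi[75,10],roi[40,128])
cv2.imwrite("pics/crop.png",cv2.resize(roi,None,fx=4.5,fy=4.5,interpolation=cv2.INTER_CUBIC))
E
```

```text
dark [ 19  17  19  14 198] [252.93434343 203.48989899] [array([0.6011, 0.3137, 0.095 ]), array([0.5821, 0.3072, 0.18  ])]
dark [138  39  17  10 149] [371.03355705 223.91946309] [array([0.5496, 0.0137, 0.095 ]), array([0.5347, 0.0307, 0.18  ])]
dark [ 81  80  11  17 153] [310.54248366 267.8496732 ] [array([0.4381, 0.1677, 0.095 ]), array([0.4319, 0.1726, 0.18  ])]
[166 162 164] [130 132 137] [66 65 63]
```

View pics/crop.png

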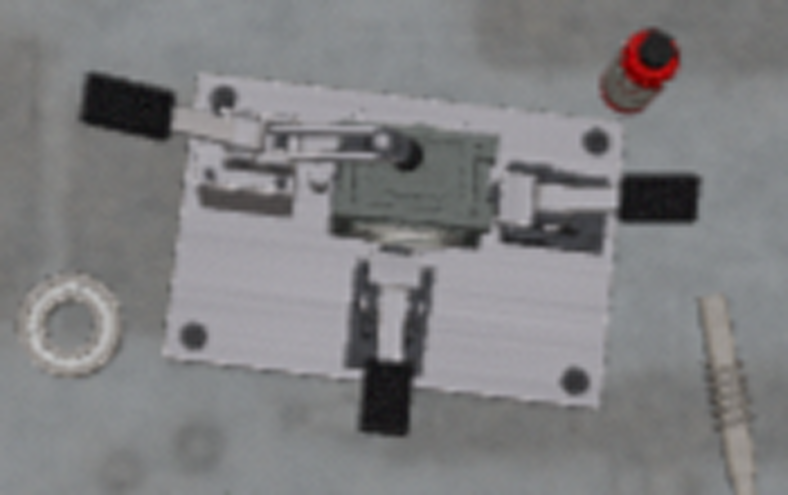

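The crop shows three clear black pads. The plate corners in crop pixels (÷4.5, offset 225,180) are at (198,73), (622,122), (600,407) and (163,357). Next I'll fit the fixture pose from the pads and check it against the plate edges.

```bash
python3 - <<'E'
from bench import camera,ctrl
from h import *
c=camera("top")
W=np.array([cast(c,(310.54,267.85),.097),cast(c,(371.03,223.92),.097),cast(c,(252.93,203.49),.182)])
F=np.array([[-.123,0,.097],[0,-.138,.097],[0,.150,.182]])
A,B=F[:,:2],W[:,:2];r,_=R.align_vectors(np.c_[B-B.mean(0),0*B[:,0]],np.c_[A-A.mean(0),0*A[:,0]])
M=r.as_matrix()[:2,:2];t=B.mean(0)-M@A.mean(0)
yaw=np.arctan2(M[1,0],M[0,0]);print("yaw",np.degrees(yaw),"o",t,"res mm",((A@M.T+t-B)*1e3).round(1))
C=np.array([cast(c,np.array(p)/4.5+[225,180],.016)[:2] for p in((198,73),(622,122),(600,407),(163,357))])
print("plate in fixture",((C-t)@M*1e3).round(1),"sizes",np.linalg.norm(C-np.roll(C,1,0),axis=1))
for n,p in dict(side=(-.122,0),end=(0,-.137),hold=(0,.149)).items(): print(n,(M@p+t).round(4))
print(ctrl.get_obs()["eef_pos"])
E
```

```text
yaw -6.264762546245418 o [0.56325451 0.15452258] res mm [[ 3.1  0.2]
 [-1.   3.2]
 [-2.1 -3.4]]
plate in fixture [[  62.3  129.1]
 [  61.4 -130.8]
 [-112.1 -131.8]
 [-112.1  128.8]] sizes [0.17441703 0.25989555 0.17354725 0.26066617]
side [0.442  0.1678]
end [0.5483 0.0183]
hold [0.5795 0.3026]
[0.16631268 0.55007    0.23872238]
```

The fit agrees with the plate: its size measures 174 x 260 mm against 176 x 262, and it is centred in y within 1 mm. Now I'll shut the fingers and go above the side pad.

```bash
python3 -m pendant '[[0.138,-0.191,0,0,0,0.0117],[0.138,-0.191,0,0,0,0.0117],[0.138,-0.191,0,0,0,0.0117],[0.138,-0.191,0,0,0,0.0117],[0.138,-0.191,0,0,0,0.0117],[0.138,-0.191,0,0,0,0.0117],[0.138,-0.191,0,0,0,0.0117],[0.138,-0.191,0,0,0,0.0117],[0.138,-0.191,0,0,0,0.0117],[0.138,-0.191,0,0,0,0.0117]]' -1
```

```text
time_s: 1.45
eef_pos: [0.4432, 0.167, 0.2394]
eef_rot: [0.0, 0.055, 0.999, 0.0]
wrist_force: [-0.1, 0.5, 0.7]
opening: -0.003
grasp_force: 0.0
```

```bash
python3 -m pendant '[[0,0,-0.16,0,0,0],[0,0,-0.16,0,0,0],[0,0,-0.16,0,0,0],[0,0,-0.16,0,0,0],[-0.006,0,-0.025,0,0,0],[-0.006,0,-0.025,0,0,0],[-0.006,0,-0.025,0,0,0],[-0.006,0,-0.025,0,0,0],[-0.006,0,-0.025,0,0,0],[-0.006,0,-0.025,0,0,0]]'
```

```text
time_s: 2.7
eef_pos: [0.4351, 0.1685, 0.0811]
eef_rot: [-0.0, 0.055, 0.998, 0.0]
wrist_force: [-1.3, 1.2, 4.5]
opening: -0.002
grasp_force: 1.6
```

```bash
python3 -m pendant '[[0,0,-0.01,0,0,0],[0,0,-0.01,0,0,0],[0,0,-0.01,0,0,0],[0,0,-0.01,0,0,0],[0,0,-0.01,0,0,0],[0,0,-0.005,0,0,0],[0,0,0,0,0,0],[0,0,0,0,0,0],[0,0,0,0,0,0],[0,0,0,0,0,0]]'
```

```text
time_s: 3.95
eef_pos: [0.4355, 0.1683, 0.0703]
eef_rot: [0.0, 0.055, 0.998, 0.0]
wrist_force: [0.6, 0.0, -0.0]
opening: -0.001
grasp_force: 0.0
```

```bash
python3 -m pendant '[[0,0,-0.005,0,0,0],[0,0,-0.005,0,0,0],[0,0,-0.005,0,0,0],[0,0,0,0,0,0],[0,0,0,0,0,0],[0,0,0,0,0,0],[0,0,0,0,0,0],[0,0,0,0,0,0],[0,0,0,0,0,0],[0,0,0,0,0,0]]'
```

```text
time_s: 5.2
eef_pos: [0.4356, 0.1685, 0.0696]
eef_rot: [-0.0, 0.055, 0.999, -0.0]
wrist_force: [-11.1, -1.1, 27.1]
opening: -0.003
grasp_force: 13.6
```

```bash
python3 - <<'E'
from bench import camera
import cv2
s=camera("scene")["color"][120:290,200:380]
cv2.imwrite("pics/s1.png",cv2.resize(s,None,fx=3.5,fy=3.5,interpolation=cv2.INTER_CUBIC))
E
```

```text
(no output)
```

View pics/s1.png

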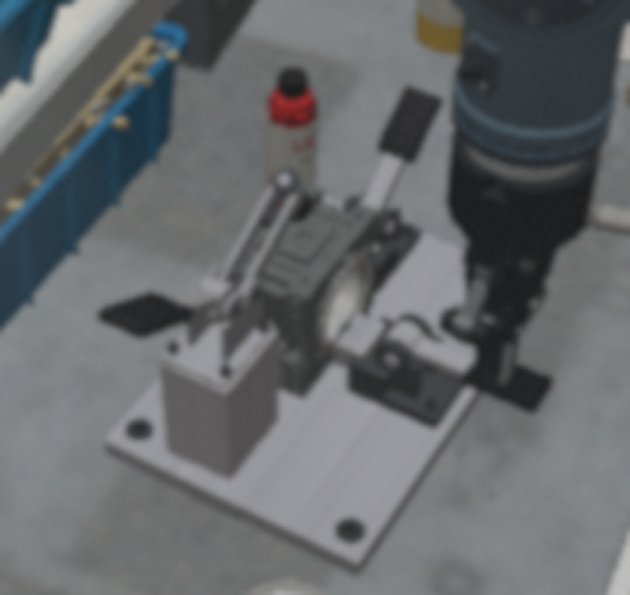

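Crop s1: the side lever is level under the fingertip (lever pad at about (515,385)), and the 27 N reading means it is on its stop. The jaw is touching the housing. On to the end lever.

```bash
python3 -m pendant '[[0,0,0.22,0,0,0],[0,0,0.22,0,0,0],[0,0,0.22,0,0,0],[0.14,-0.19,0,0,0,0],[0.14,-0.19,0,0,0,0],[0.14,-0.19,0,0,0,0],[0.14,-0.18,0,0,0,0],[0,0,-0.14,0,0,0],[0,0,-0.14,0,0,0],[0,0,-0.14,0,0,0]]'
```

```text
time_s: 6.5
eef_pos: [0.5473, 0.0181, 0.1143]
eef_rot: [0.0, 0.055, 0.998, 0.0]
wrist_force: [0.5, 0.2, 0.7]
opening: -0.0
grasp_force: 0.0
```

```bash
python3 -m pendant '[[0,-0.005,-0.026,0,0,0],[0,-0.005,-0.026,0,0,0],[0,-0.005,-0.026,0,0,0],[0,-0.005,-0.026,0,0,0],[0,-0.005,-0.026,0,0,0],[0,-0.005,-0.026,0,0,0],[0,-0.005,-0.026,0,0,0],[0,-0.005,-0.026,0,0,0],[0,0,0,0,0,0],[0,0,0,0,0,0]]' && python3 -m pendant '[[0,0,-0.005,0,0,0],[0,0,-0.005,0,0,0],[0,0,-0.005,0,0,0],[0,0,-0.005,0,0,0],[0,0,-0.005,0,0,0],[0,0,0,0,0,0],[0,0,0,0,0,0],[0,0,0,0,0,0],[0,0,0,0,0,0],[0,0,0,0,0,0]]'
```

```text
time_s: 7.75
eef_pos: [0.5496, 0.0091, 0.0761]
eef_rot: [0.003, 0.055, 0.998, -0.001]
wrist_force: [0.0, -3.0, 7.2]
opening: -0.0
grasp_force: 3.0
time_s: 9.0
eef_pos: [0.5495, 0.0082, 0.0715]
eef_rot: [0.002, 0.055, 0.998, -0.002]
wrist_force: [-3.0, -8.0, 9.5]
opening: 0.003
grasp_force: 5.0
```

```bash
python3 -m pendant '[[0,0,-0.005,0,0,0],[0,0,-0.005,0,0,0],[0,0,-0.005,0,0,0],[0,0,0,0,0,0],[0,0,0,0,0,0],[0,0,0,0,0,0],[0,0,0,0,0,0],[0,0,0,0,0,0],[0,0,0,0,0,0],[0,0,0,0,0,0]]'
```

```text
time_s: 10.25
eef_pos: [0.5497, 0.0082, 0.0698]
eef_rot: [0.002, 0.055, 0.998, -0.002]
wrist_force: [-7.9, -6.8, 21.0]
opening: 0.002
grasp_force: 10.4
```

```bash
python3 - <<'E'
from bench import camera
import cv2
s=camera("scene")["color"][120:290,200:380]
cv2.imwrite("pics/s2.png",cv2.resize(s,None,fx=3.5,fy=3.5,interpolation=cv2.INTER_CUBIC))
E
```

```text
(no output)
```

View pics/s2.png

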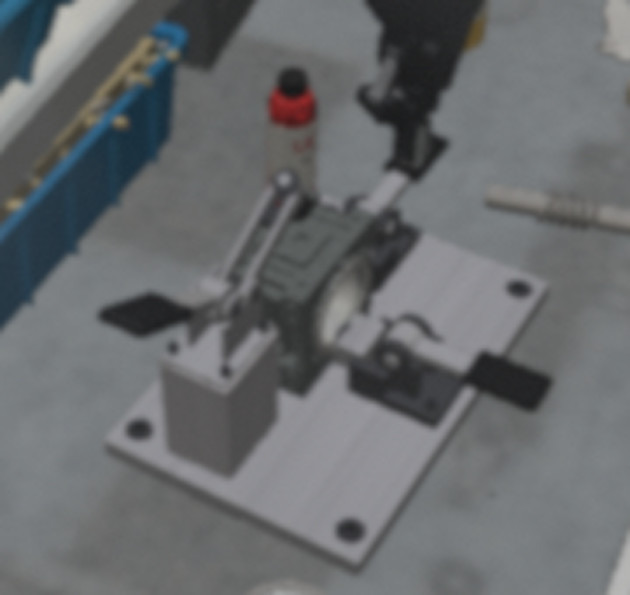

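Crop s2: both low levers look flat, with the side pad at (510,380) and the end pad under the finger at (425,155). I'll check numerically that the housing moved during the end-lever press.

```bash
python3 - <<'E'
import cv2,numpy as np
from h import *
from bench import camera
c=camera("scene")
full=c["color"];s0=cv2.imread("pics/scene0.png")[120:290,200:380]
up=lambda s:cv2.resize(s,None,fx=3.5,fy=3.5,interpolation=cv2.INTER_CUBIC)
ims=[cv2.cvtColor(a,cv2.COLOR_BGR2GRAY) for a in(up(s0),cv2.imread("pics/s1.png"),cv2.imread("pics/s2.png"))]
for n,(x,y,w,h) in dict(top=(275,215,60,55),face=(270,300,50,85),bore=(320,265,45,60),plate=(320,500,60,60)).items():
    for i,j in((0,1),(1,2)):
        r=cv2.matchTemplate(ims[j][y-20:y+h+20,x-20:x+w+20],ims[i][y:y+h,x:x+w],cv2.TM_CCOEFF_NORMED);_,v,_,p=cv2.minMaxLoc(r)
        print(n,i,j,(p[0]-20)/3.5,(p[1]-20)/3.5,round(v,3))
# expected px shift for 4 mm along fixture x, y
P=np.array([.563,.155,.08]);yw=np.radians(-6.26)
for d in([np.cos(yw),np.sin(yw),0],[-np.sin(yw),np.cos(yw),0]): print(proj(c,P+.004*np.array(d))-proj(c,P))
E
```

```text
top 0 1 0.0 -0.2857142857142857 0.911
top 1 2 -0.2857142857142857 0.5714285714285714 0.945
face 0 1 -0.5714285714285714 -0.2857142857142857 0.931
face 1 2 -0.5714285714285714 0.5714285714285714 0.956
bore 0 1 -1.4285714285714286 -0.5714285714285714 0.979
bore 1 2 -0.8571428571428571 0.5714285714285714 0.992
plate 0 1 0.0 0.0 1.0
plate 1 2 0.0 0.0 1.0
[-1.62398803 -0.66950822]
[-0.94954804  1.13084676]
```

```bash
python3 -m pendant '[[0,0,0.24,0,0,0],[0,0,0.24,0,0,0],[0,0,0.24,0,0,0],[0,0,0.24,0,0,0],[0.025,0.245,0,0,0,0],[0.025,0.245,0,0,0,0],[0.025,0.245,0,0,0,0],[0.025,0.245,0,0,0,0],[0.025,0.245,0,0,0,0],[0.025,0.245,0,0,0,0]]'
```

```text
time_s: 11.6
eef_pos: [0.5774, 0.3062, 0.2587]
eef_rot: [0.001, 0.055, 0.998, 0.0]
wrist_force: [-0.0, -1.0, -0.5]
opening: 0.0
grasp_force: 0.0
```

```bash
python3 -m pendant '[[0,0,-0.155,0,0,0],[0,0,-0.155,0,0,0],[0,0.004,-0.026,0,0,0],[0,0.004,-0.026,0,0,0],[0,0.004,-0.026,0,0,0],[0,0.004,-0.026,0,0,0],[0,0.004,-0.026,0,0,0],[0,0.004,-0.026,0,0,0],[0,0.004,-0.026,0,0,0],[0,0,0,0,0,0]]' && python3 -m pendant '[[0,0,-0.006,0,0,0],[0,0,-0.006,0,0,0],[0,0,-0.006,0,0,0],[0,0,-0.006,0,0,0],[0,0,-0.006,0,0,0],[0,0,-0.006,0,0,0],[0,0,0,0,0,0],[0,0,0,0,0,0],[0,0,0,0,0,0],[0,0,0,0,0,0]]'
```

```text
time_s: 12.85
eef_pos: [0.5792, 0.3108, 0.1617]
eef_rot: [0.002, 0.055, 0.998, 0.001]
wrist_force: [1.6, 1.5, 3.9]
opening: -0.001
grasp_force: 2.1
time_s: 14.1
eef_pos: [0.5787, 0.3109, 0.154]
eef_rot: [0.002, 0.055, 0.998, 0.001]
wrist_force: [1.6, 4.1, 5.0]
opening: 0.002
grasp_force: 2.7
```

```bash
python3 -m pendant '[[0,0,-0.006,0,0,0],[0,0,-0.006,0,0,0],[0,0,-0.006,0,0,0],[0,0,-0.004,0,0,0],[0,0,0,0,0,0],[0,0,0,0,0,0],[0,0,0,0,0,0],[0,0,0,0,0,0],[0,0,0,0,0,0],[0,0,0,0,0,0]]'
```

```text
time_s: 15.35
eef_pos: [0.5789, 0.3113, 0.1519]
eef_rot: [0.002, 0.055, 0.998, 0.001]
wrist_force: [-3.6, 2.7, 17.1]
opening: 0.004
grasp_force: 8.3
```

```bash
python3 -m pendant '[[0,0,-0.005,0,0,0],[0,0,-0.005,0,0,0],[0,0,0,0,0,0],[0,0,0,0,0,0],[0,0,0,0,0,0],[0,0,0,0,0,0],[0,0,0,0,0,0],[0,0,0,0,0,0],[0,0,0,0,0,0],[0,0,0,0,0,0]]' && python3 -m pendant '[[0,0,0.1,0,0,0],[0,0,0.2,0,0,0],[0,0,0.2,0,0,0],[0,0,0.2,0,0,0],[-0.15,0.2,0,0,0,0],[-0.15,0.2,0,0,0,0],[-0.15,0.2,0,0,0,0],[-0.15,0.2,0,0,0,0],[0,0,0,0,0,0],[0,0,0,0,0,0]]'; python3 - <<'E'
from bench import camera
import cv2
import numpy as np
s=cv2.resize(camera("scene")["color"][120:290,200:380],(450,425),interpolation=cv2.INTER_CUBIC)
t=cv2.resize(camera("top")["color"][170:290,225:325+0],(350,425),interpolation=cv2.INTER_CUBIC)
cv2.imwrite("pics/s3.png",np.hstack([s,t]))
E
```

```text
time_s: 16.6
eef_pos: [0.579, 0.3113, 0.1518]
eef_rot: [0.003, 0.055, 0.998, 0.001]
wrist_force: [-8.4, -0.0, 25.7]
opening: -0.003
grasp_force: 13.0
time_s: 17.85
eef_pos: [0.4574, 0.4695, 0.2855]
eef_rot: [-0.0, 0.055, 0.998, -0.001]
wrist_force: [-0.0, 0.6, -0.0]
opening: -0.002
grasp_force: 0.0
```

View pics/s3.png

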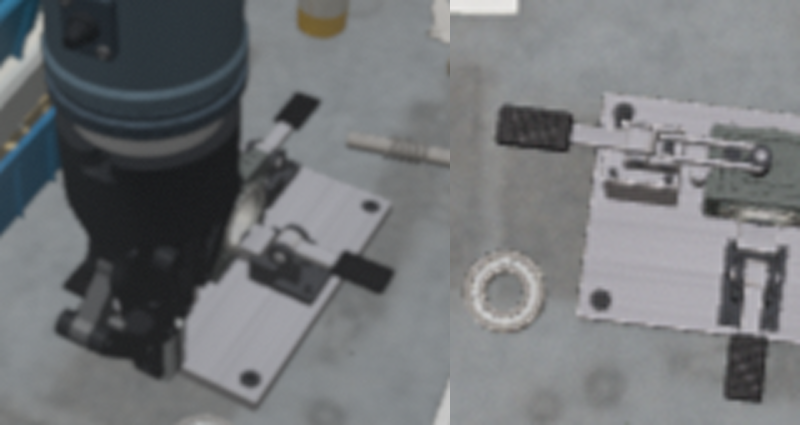

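Crop s3: the toggle pad and side pad look flat, with the ribs lit from above. The bar's foot is on the housing and the hand is clear. I'll do one numeric check of the pads and the housing.

```bash
python3 - <<'E'
from bench import camera
from h import *
c=camera("top");x0,y0=225,180;roi=c["color"][y0:290,x0:400]
n,l,s,ct=cv2.connectedComponentsWithStats((roi.max(2)<60).astype(np.uint8))
yw=np.radians(-6.26);M=np.array([[np.cos(yw),-np.sin(yw)],[np.sin(yw),np.cos(yw)]]);t=[.56325,.15452]
for i in range(1,n):
    if s[i,4]>70: print(s[i,4],[((cast(c,ct[i]+[x0,y0],z)[:2]-t)@M*1e3).round(1) for z in(.062,.144)])
old=cv2.imread("pics/top0.png");up=lambda a:cv2.cvtColor(cv2.resize(a[y0:290,x0:400],None,fx=8,fy=8,interpolation=cv2.INTER_CUBIC),cv2.COLOR_BGR2GRAY)
a,b=up(old),up(c["color"])
for nm,(x,y,w,h) in dict(housR=(740,240,150,190),plate=(300,560,250,120)).items():
    r=cv2.matchTemplate(b[y-40:y+h+40,x-40:x+w+40],a[y:y+h,x:x+w],cv2.TM_CCOEFF_NORMED);_,v,_,p=cv2.minMaxLoc(r)
    q=np.array(p)-40;print(nm,"shift mm right,down",q/8/c["fx"]*1080,round(v,3))
E
```

```text
154 [array([   0.8, -155.8]), array([ -14.8, -140.4])]
92 [array([-138.1,   -3.2]), array([-143.4,    1. ])]
housR shift mm right,down [-3.10857676 -2.48686141] 0.712
plate shift mm right,down [0. 0.] 0.999
```

```bash
python3 -c "
from bench import ctrl
print(ctrl.hand_in())"
```

```text
the job is handed in; nothing more can be done
None
```

I pressed all three levers flat in order (side, end, toggle), and the camera showed the housing moving about 2.5 mm in x and 3 mm in y towards its pins; the job is handed in, but no verdict came back.

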